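Park the board shuttle at its middle stop

ROBOT

A 6-joint arm with a two-finger parallel gripper is mounted at the origin on the work surface; the furniture and walls round the work are solid. World frame = base frame: x ahead of the robot, y to its left, z up, the work surface at z = 0. Lengths are in m, angles in rad, forces in N, time in s.
With the tool pointing down it reaches from about 0.35 to 0.85 m from the base axis. Payload 8.1 kg.
Tool frame: the origin (TCP) lies midway between the tips of the shut fingers; the grasp point (between the pads) lies 19 mm behind it (hold_point_z is the distance from the TCP to the grasp point, in m); z points along the fingers, y is the direction in which the jaws open and shut (so a half turn about z gives the same grasp; the last joint's range is limited). The gripper opens to 85 mm and grips with 20 to 120 N. Pads are 22 mm wide; open, the fingers measure 114 mm over their backs; the gripper's body (76 mm by 85 mm) begins 54 mm behind the grasp point. The pads swing forward as they close: fully open they stand 13 mm farther back than shut.
Start: joints at [-1.362, 0.13, 1.488, -0, 1.523, -0.085], TCP at [0.174, -0.574, 0.231] pointing down, gripper open.
Joint ranges: [-2.96, 2.96], [-0.89, 2.26], [0.02, 2.5], [-1.34, 4.48], [0, 2.73], [-2.66, 2.66]. Speed limits (rad/s): [2.39, 2.39, 2.79, 3.14, 3.14, 3.14].

INTERFACE

Orientations are given as a unit quaternion [w, x, y, z].
In Python, from cell import sense, get_image, get_calibration, hand_in, hold_point_z gives the robot as it stands.
- The arm moves only by the shell command python3 -m crank 'ROWS' [FORCE]. ROWS is JSON, a list of rows, each a list of 3 entries, a list of its own where there are three numbers: the shift along the tool's x, y, z in mm, then the turn, a rotation vector about the tool's x, y, z in rad, then the gripper's target within -1 to 1 (fully open at 1, half-way at 0, shut at -1). A call has 1 to 8 rows; each row shifts and turns the pose as measured when the row begins, along the tool's axes as they then stand; what a row does not reach is not made up. A row lasts 1/10 s, in which the tool goes at most 50 mm and 8.59 degrees, less where a joint would pass 70% of its speed; a pose out of reach is approached as far as the arm can. A call is refused whole if a number of a shift passes 50 or a number of a turn 0.15, either way. A call with a gripper value outside its range is refused whole. The fingers move at their own pace and stop on an object; FORCE is the grip in N (left out, the last holds). Time passes only in rows, so rows that do not move let the fingers close. It gives the time, the measured TCP pose, the force and the opening at its end, in the units of the state.
- sense(): the state, without advancing time (a new reading comes with each control period).
- get_image(name): name is "side" or "top"; returns (picture, depth): 420x560x3 uint8, red, green, blue; 420x560 float32, m along the optical axis (not along the pixel's ray), 0 where there is no reading.
- get_calibration(name): a dict with "K" (3x3 intrinsics, pixels), "dist" ([k1, k2, p1, p2, k3] as OpenCV has them; the pictures are not rectified), "world_from_camera" (4x4, takes a point from camera to world coordinates). Camera axes: x right, y down, z forward; pixel columns grow to the right and rows downward; lengths in m; the calibration is good to about 2 mm. A picture is of the moment at which its call begins. get_calibration takes no time and is no camera call.
- hand_in(): hands the job in, once; it reports no verdict.
The state is a dict: "t": time; "joint_pos": joint angles; "dq": joint speeds; "tau": joint torques, N m; "tool_pos": TCP position; "tool_rot": TCP orientation; "wrist_force": force on the tool from outside, world axes, zero at the start; "ft_torque": the same for the moment, N m; "gripper_width": opening from 0.0 (shut) to 1.0 (fully open).
Only numpy, scipy, OpenCV 4.12 (cv2) and the standard library are available. Lean on these libraries where they do the work, as an engineer would, in place of code of your own. Each camera call takes 0.05 s, during which the arm holds its last target.

TASK

Set the sprung shuttle of the test nest to its middle station without picking anything up: first push the small stop block at the side of the nest fully in, then push the shuttle away by its upright plate, without ramming it into its end stop, until the stop pin has sprung up behind its catch tooth, and let go so that it comes back and rests against the pin. Leave the circuit board seated in the shuttle and do not touch it, and leave the loose things around undisturbed.

Things in the scene. Friction and masses are not known exactly. Their poses are not given: they have to be found in the camera images.
- test_nest: Fixed test nest: aluminium base plate 260 (x) x 176 (y) x 12 mm with dark end blocks at x = -117 and +117 mm (112 mm wide, top 40 mm above the bench) and rods for the shuttle. Origin: centre of its underside, on the bench. +x is the way the shuttle is pushed (roughly away from the robot), z up. The track lies along x at y = -22 mm; the stop block is on the +y (left) side.
- shuttle_travel (a joint): Travel of the black shuttle (deck 90 x 104 mm) along the nest's +x, m. 0 = home, 0.075 = hard end stop. A spring pushes it home with 3 N at home, 6 N midway, 9 N at the end, plus damping. With the stop block in, its tooth clears the pin at about 0.040; released after that, it comes back to rest against the pin there. Released earlier, or with the block out, it goes home.
- shuttle: Black sprung shuttle, deck 90 (x) x 104 (y) mm, deck top 34 mm above the bench. Origin: below its centre, at bench height; axes as the nest's. Across its rear (robot-side) edge stands an aluminium push plate 56 wide (y) x 6 thick (x), top 84 mm above the bench, the tallest part of the nest. Push the plate's rear face towards +x.
- push_face (a point): Centre of the plate's rear face, 66 mm above the bench, moves with the shuttle; axes as the nest's.
- stop_block (a joint): Travel of the stop block (30 mm wide steel block between two dark guides, left side of the nest) towards the track, along the nest's -y, m. 0 = fully out, 0.016 = fully in against its stop. Starts out (0 to 0.004), slides with about 3 N of friction, stays where it is left. Its pin stands in the path of the tooth only when the block is in.
- stop_face (a point): Centre of the outer (+y) face of the upright aluminium plate at the outer end of the stop block; plate 30 wide (x) x 6 thick (y), 13 to 55 mm above the bench, this point 42 mm above it; push it towards the nest's -y. Moves with the block; axes as the nest's.
- board: Green circuit board 70 (x) x 90 (y) x 16 mm lying loose in the shuttle's shallow recess, its underside 34 mm and its top 50 mm above the bench, about 10 mm ahead of the push plate. Origin: centre of its underside. Must not be touched.
- coupling_nut: Loose long nut, 13 x 26 x 12 mm, lying on the nest's base plate near its far left corner. Leave it. Origin: centre of the underside.
- jar: Loose screw-top jar, 51 mm wide, 49 mm tall, on the bench left of the nest. Leave it. Origin: centre of the underside.
- side_cutters: Loose side cutters, 34 x 116 x 10 mm, on the bench right of the nest. Leave them. Origin: centre of the underside.
- tweezers: Loose dark tweezers, 12 x 118 x 9 mm, on the bench left of the nest. Leave them. Origin: centre of the underside.
- stop_pin (a joint): Sprung upright pin, 8 mm diameter, round top 38 mm above the bench, standing in the stop block; m pressed down, 0 = up, 0.0145 = fully down. With the block in, the sloped nose of the steel catch tooth on the shuttle's left edge presses it down from shuttle travel 0.006 on (a few N more push); it springs up once the tooth has passed.
Not all that is in view belongs to the job. Leave any blue, purple or yellow look-alike of the board alone.

How it is judged:
By the outcome, as a careful person would: the job done as asked, in the order asked, and still so for the second after the job is handed in, with the robot touching nothing.
It also fails if it takes over 58 s, if anything falls off the work surface, if the arm or the gripper's body presses on something with over 40 N, if the wrist force passes 120 N, or if a joint passes its speed limit or range.

## Working session

There is one attempt and no reset: what is moved stays moved. The work goes in short steps, Python scripts to look and compute and a shell command to move; the robot and the scene stay as the last step left them, time stands still between calls to the robot, and variables do not carry over. Pictures are saved under pics/ and viewed, and the job is handed in when it is done.

```bash
mkdir -p pics; ls; python3 - <<'E'
from cell import *
import cv2,numpy as np
s=sense();print({k:np.round(v,3).tolist() for k,v in s.items()}, hold_point_z)
for n in("side","top"):
    im,d=get_image(n);cv2.imwrite(f"pics/{n}0.png",im[...,::-1]);np.save(f"pics/{n}0.npy",d)
    cv2.imwrite(f"pics/{n}0x.png",cv2.resize(im[...,::-1],(800,600),interpolation=cv2.INTER_CUBIC))
    c=get_calibration(n);print(n,np.round(c["K"],1).tolist(),np.round(c["dist"],3).tolist(),np.round(c["world_from_camera"],3).tolist())
E
```

```text
pics
{'t': 0.0, 'joint_pos': [-1.362, 0.131, 1.489, -0.0, 1.523, -0.085], 'dq': [-0.001, -0.001, 0.0, -0.001, -0.0, -0.001], 'tau': [-0.002, -56.94, -50.056, -0.0, 0.015, 0.0], 'tool_pos': [0.174, -0.574, 0.23], 'tool_rot': [-0.001, 0.989, 0.146, -0.0], 'wrist_force': [0.698, -0.526, -0.399], 'ft_torque': [0.053, -0.023, -0.001], 'gripper_width': 1.001} 0.0187
side [[441.7, 0.0, 280.6], [0.0, 441.7, 206.3], [0.0, 0.0, 1.0]] [-0.113, 0.0, 0.0, 0.0, 0.0] [[-0.98, -0.109, 0.165, 0.369], [-0.197, 0.442, -0.875, 0.897], [0.023, -0.89, -0.455, 0.481], [0.0, 0.0, 0.0, 1.0]]
top [[525.8, 0.0, 277.7], [0.0, 525.8, 208.1], [0.0, 0.0, 1.0]] [-0.14, 0.0, 0.0, 0.0, 0.0] [[-0.005, -0.998, 0.068, 0.445], [-1.0, 0.006, 0.02, 0.101], [-0.02, -0.068, -0.997, 1.144], [0.0, 0.0, 0.0, 1.0]]
```

View pics/top0x.png

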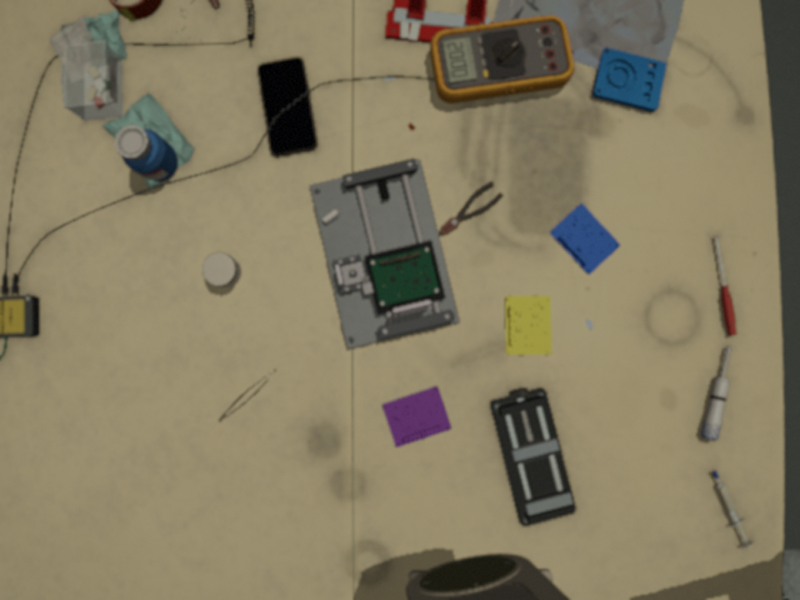

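View pics/side0x.png

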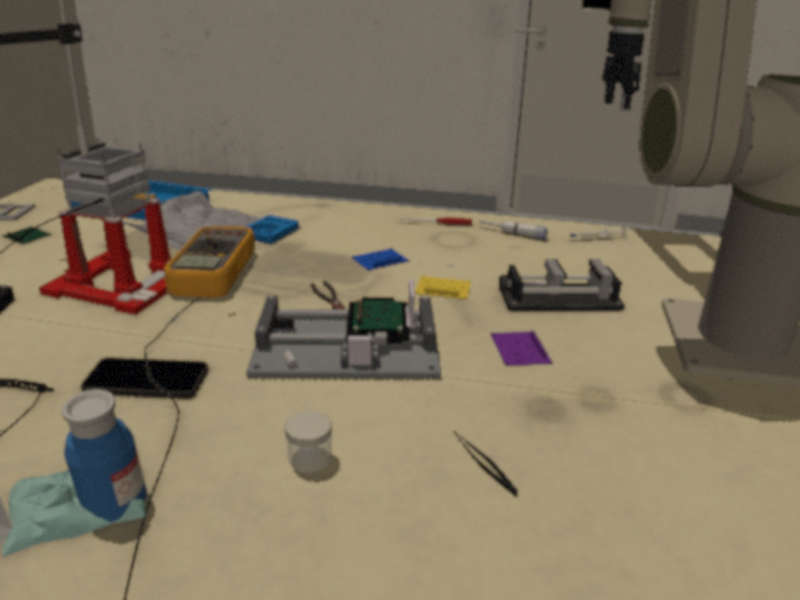

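```bash
python3 - <<'E'
import cv2
t=cv2.imread("pics/top0.png");s=cv2.imread("pics/side0.png")
c=t[105:250,210:330];cv2.imwrite("pics/tc.png",cv2.resize(c,None,fx=4.1,fy=4.1,interpolation=cv2.INTER_CUBIC))
c=s[190:275,165:320];cv2.imwrite("pics/sc.png",cv2.resize(c,None,fx=5,fy=5,interpolation=cv2.INTER_CUBIC))
E
```

```text
(no output)
```

View pics/tc.png

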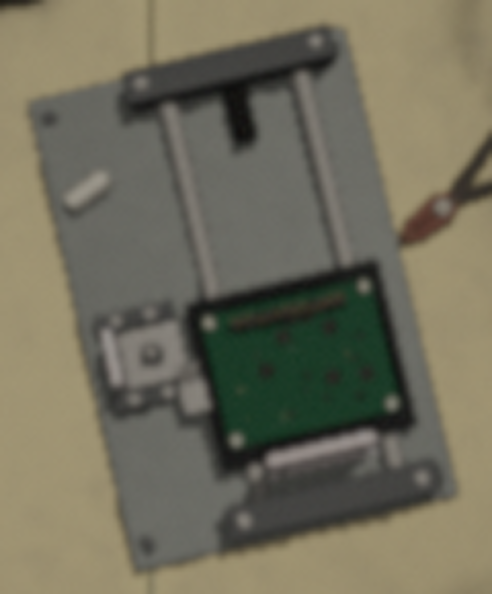

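View pics/sc.png

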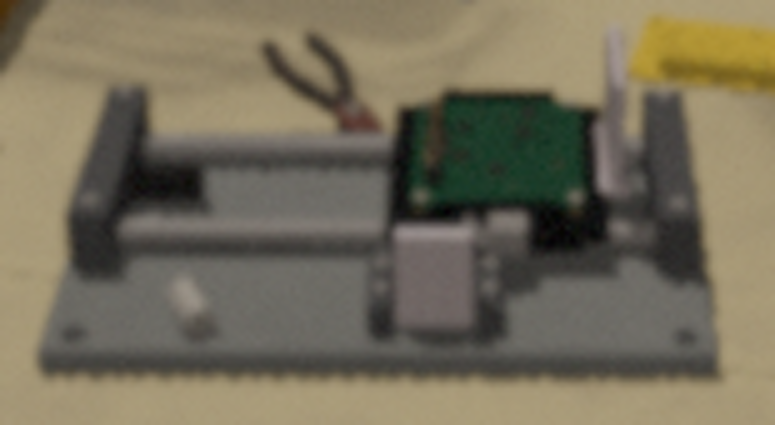

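```bash
cat > h.py <<'E'
import numpy as np,cv2
from cell import *
from scipy.optimize import least_squares
C={n:get_calibration(n) for n in("side","top")}
def proj(n,P):
    T=np.linalg.inv(C[n]["world_from_camera"]);P=np.atleast_2d(P)
    return cv2.projectPoints(np.float64(P),cv2.Rodrigues(T[:3,:3])[0],T[:3,3],np.float64(C[n]["K"]),np.float64(C[n]["dist"]))[0].reshape(-1,2)
def ray_z(n,uv,z):
    q=cv2.undistortPoints(np.float64([[uv]]),np.float64(C[n]["K"]),np.float64(C[n]["dist"]))[0,0]
    W=np.array(C[n]["world_from_camera"]);d=W[:3,:3]@[q[0],q[1],1];o=W[:3,3];return o+d*(z-o[2])/d[2]
def tri(pt,ps):
    f=lambda X:np.r_[proj("top",X)[0]-pt,proj("side",X)[0]-ps]
    r=least_squares(f,[.45,.05,.05]);return r.x,r.fun
def nestpt(p,P):
    P=np.atleast_2d(np.float64(P));c,s=np.cos(p[2]),np.sin(p[2])
    return np.c_[p[0]+c*P[:,0]-s*P[:,1],p[1]+s*P[:,0]+c*P[:,1],P[:,2]]
T=lambda a:np.array(a)/4.1+[210,105]-0.38
S=lambda a:np.array(a)/5+[165,190]-0.4
E
python3 - <<'E'
from h import *
tp=[([137,572],(-130,88,12)),([30,102],(130,88,12)),([345,28],(130,-88,12)),([455,495],(-130,-88,12))]
sp=[([40,372],(130,88,0)),([718,374],(-130,88,0))]
def f(p):
    return np.concatenate([proj("top",nestpt(p,np.array(m)/1e3))[0]-T(a) for a,m in tp]+[proj("side",nestpt(p,np.array(m)/1e3))[0]-S(a) for a,m in sp])
r=least_squares(f,[.45,.1,.23]);p=r.x;print(p,np.round(r.fun,1))
np.save("p.npy",p)
def toN(X):
    c,s=np.cos(p[2]),np.sin(p[2]);d=X-np.r_[p[:2],0];return np.round(1e3*np.array([c*d[0]+s*d[1],-s*d[0]+c*d[1],d[2]]),1)
for nm,a,b in [("stop top far",[100,332],[396,226]),("stop top near",[122,387],[477,226]),("push top",[322,450],[615,30])]:
    X,e=tri(T(a),S(b));print(nm,np.round(X,4),toN(X),np.round(e,1))
print("stop@55",toN(ray_z("top",T([111,358]),.055)),"push@84",toN(ray_z("top",T([322,450]),.084)))
for nm,(u,v) in dict(jar=(220,270),twz=(247,395),nut=(330,216),cut=(440,235)).items():
    print(nm,toN(ray_z("top",np.array([u,v])*.7,.01)),ray_z("top",np.array([u,v])*.7,.01).round(3))
for z in(.013,.055):print([toN(ray_z("side",S(b),z)).tolist() for b in ([395,228],[478,228],[478,328])])
E
```

```text
[0.5902449  0.14245651 0.225636  ] [-0.6  0.7 -0.8 -0.3  0.3 -0.7  1.4  0.7 -0.6 -0.2  0.2  0.3]
stop top far [0.567  0.2127 0.0571] [-7.  73.7 57.1] [ 0.   0.1 -0.1 -0. ]
stop top near [0.5387 0.2017 0.0547] [-37.   69.2  54.7] [ 0.   0.2 -0.2 -0. ]
push top [0.5049 0.1004 0.0931] [-92.6 -21.9  93.1] [-0.  -0.3  0.3  0. ]
stop@55 [-20.8  71.4  55. ] push@84 [-92.7 -21.9  84. ]
jar [ 33.2 250.7  10. ] [0.566 0.394 0.01 ]
twz [-162.7  251.2   10. ] [0.375 0.351 0.01 ]
nut [74.8 66.9 10. ] [0.648 0.224 0.01 ]
cut [  7.2 -89.9  10. ] [0.617 0.056 0.01 ]
[[-2.7, 1.4, 13.0], [-36.8, 1.0, 13.0], [-37.8, 75.6, 13.0]]
[[-6.6, 71.7, 55.0], [-37.7, 71.3, 55.0], [-38.6, 139.3, 55.0]]
```

Nest is the aluminium plate with green board (top picture 800x600, about (385,255)). The look-alikes are the dark fixture (530,455), the blue (585,238), yellow (528,325) and purple (416,416) cards. In the crop the stop plate is at (111,358) and the push plate at (322,450), as described. Shutting the fingers, aligning, and moving towards the left side.

```bash
python3 -m crank '[[[0,0,0],[0,0,0.067],-1],[[40,-29,0],[0,0,0],-1],[[40,-29,0],[0,0,0],-1],[[40,-29,0],[0,0,0],-1],[[40,-29,0],[0,0,0],-1],[[40,-29,0],[0,0,0],-1],[[40,-29,0],[0,0,0],-1],[[40,-29,0],[0,0,0],-1]]' 40
```

```text
t: 0.9
tool_pos: [0.4007, -0.3107, 0.2256]
tool_rot: [-0.004, 0.994, 0.106, -0.002]
wrist_force: [0.5, -1.1, 1.2]
gripper_width: 0.007
```

```bash
python3 -m crank '[[[25,-38,0],[0,0,-0.013],-1],[[25,-38,0],[0,0,0],-1],[[25,-38,0],[0,0,0],-1],[[25,-38,0],[0,0,0],-1],[[25,-38,0],[0,0,0],-1],[[15,-38,0],[0,0,0],-1],[[15,-38,0],[0,0,0],-1],[[15,-38,0],[0,0,0],-1]]'; python3 -m crank '[[[15,-38,0],[0,0,0],-1],[[15,-38,0],[0,0,0],-1],[[10,-38,0],[0,0,0],-1],[[10,-38,0],[0,0,0],-1],[[10,-30,0],[0,0,0],-1],[[0,0,0],[0,0,0],-1]]'
cat >> h.py <<'E'
def toN(X,p=None):
    p=np.load("p.npy")
    c,s=np.cos(p[2]),np.sin(p[2]);d=np.array(X)-np.r_[p[:2],0];return np.round(1e3*np.array([c*d[0]+s*d[1],-s*d[0]+c*d[1],d[2]]),1)
def st():
    s=sense();q=s["tool_rot"];from scipy.spatial.transform import Rotation as R
    M=R.from_quat([q[1],q[2],q[3],q[0]]).as_matrix()
    p=np.load("p.npy");N=R.from_euler("z",p[2]).as_matrix()
    f=N.T@s["wrist_force"];print("t",s["t"],"nest",toN(s["tool_pos"]),"F",np.round(f,1),"axes(nest) x",np.round(N.T@M[:,0],3),"z",np.round(N.T@M[:,2],3),s["gripper_width"])
E
python3 -c "from h import *;st()"
```

```text
t: 1.7
tool_pos: [0.501, 0.0393, 0.225]
tool_rot: [-0.005, 0.994, 0.113, -0.003]
wrist_force: [0.9, 0.0, 0.1]
gripper_width: 0.004
t: 2.3
tool_pos: [0.5157, 0.2432, 0.2237]
tool_rot: [-0.005, 0.993, 0.116, -0.005]
wrist_force: [-0.8, -0.7, 0.2]
gripper_width: 0.002
t 2.3 nest [-50.1 114.9 223.7] F [-1.  -0.5  0.2] axes(nest) x [ 1.     0.007 -0.009] z [-0.009  0.012 -1.   ] 0.002197926192627298
```

```bash
python3 -m crank '[[[15,-10,30],[0,0,0],-1],[[10,0,40],[0,0,0],-1],[[4,0,40],[0,0,0],-1],[[0,0,20],[0,0,0],-1],[[0,0,0],[0,0,0],-1]]'
python3 - <<'E'
from h import *
st()
a=get_image("top")[0];b=get_image("side")[0]
cv2.imwrite("pics/t1.png",cv2.resize(a[105:250,190:330,::-1],None,fx=4.1,fy=4.1,interpolation=cv2.INTER_CUBIC))
cv2.imwrite("pics/s1.png",cv2.resize(b[150:290,150:330,::-1],None,fx=4,fy=4,interpolation=cv2.INTER_CUBIC))
print(proj("side",sense()["tool_pos"]))
E
```

```text
t: 2.8
tool_pos: [0.541, 0.2613, 0.0894]
tool_rot: [-0.005, 0.993, 0.117, -0.005]
wrist_force: [-0.1, 0.0, 0.6]
gripper_width: -0.003
t 2.8 nest [-21.4 126.9  89.4] F [-0.1  0.1  0.6] axes(nest) x [ 1.     0.01  -0.008] z [-0.008  0.011 -1.   ] -0.00256394579518705
[[249.20517306 232.80243101]]
```

View pics/t1.png

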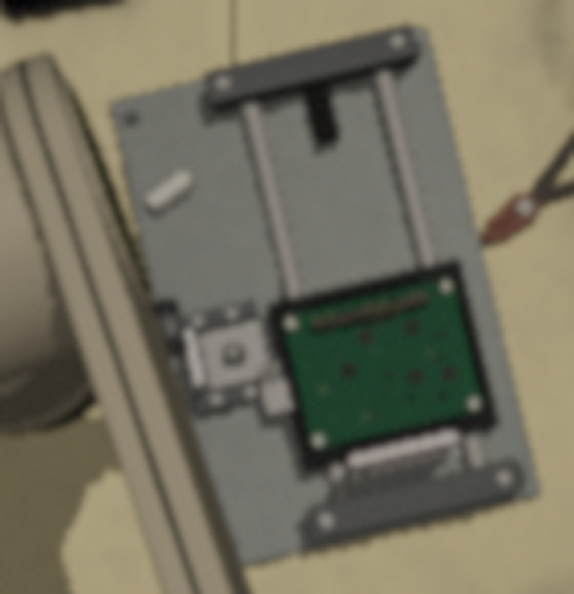

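View pics/s1.png

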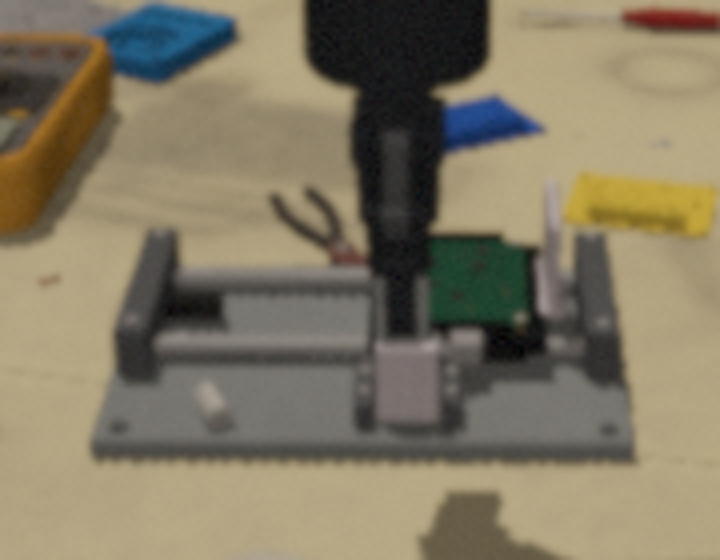

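```bash
python3 -m crank '[[[0,0,20],[0,0,0],-1],[[0,0,20],[0,0,0],-1],[[0,0,11],[0,0,0],-1],[[0,0,0],[0,0,0],-1]]'; python3 -c "from h import *;st()";python3 -m crank '[[[0,15,0],[0,0,0],-1],[[0,10,0],[0,0,0],-1],[[0,0,0],[0,0,0],-1]]'; python3 -c "from h import *;st()"
```

```text
t: 3.3
tool_pos: [0.5489, 0.2638, 0.0505]
tool_rot: [-0.007, 0.993, 0.117, 0.004]
wrist_force: [-0.7, -0.1, -0.3]
gripper_width: -0.003
t 3.3 nest [-13.1 127.5  50.5] F [-0.7  0.1 -0.3] axes(nest) x [1.    0.009 0.011] z [ 0.01   0.013 -1.   ] -0.002732752577893932
t: 3.6
tool_pos: [0.5578, 0.2381, 0.0547]
tool_rot: [-0.007, 0.993, 0.117, 0.007]
wrist_force: [-0.2, -0.6, -0.7]
gripper_width: -0.002
t 3.6 nest [-10.2 100.5  54.7] F [-0.4 -0.5 -0.7] axes(nest) x [1.    0.009 0.016] z [ 0.016  0.013 -1.   ] -0.002124721813186871
```

```bash
python3 -c "
from cell import *;s=sense();print(s['joint_pos'],s['dq'],s['tau'],s['tool_pos'])";python3 -m crank '[[[0,0,0],[0,0,0],-1],[[0,0,0],[0,0,0],-1]]'; python3 -c "from h import *;st();s=sense();print(s['joint_pos'],s['dq'])"
```

```text
[0.31190775 0.27964391 1.6528972  0.01248104 1.191854   1.64329559] [ 0.00020707 -0.01351585 -0.00694641  0.00411472  0.00585398  0.0029643 ] [-1.28605748e-01 -5.95576859e+01 -4.50186324e+01  9.46429500e-03
 -1.10018912e-01 -2.73870192e-01] [0.55779257 0.23809039 0.05467527]
t: 3.8
tool_pos: [0.559, 0.2375, 0.0562]
tool_rot: [-0.008, 0.993, 0.116, 0.008]
wrist_force: [-0.1, -0.5, -0.4]
gripper_width: -0.003
t 3.8 nest [-9.2 99.6 56.2] F [-0.3 -0.5 -0.4] axes(nest) x [1.    0.008 0.018] z [ 0.018  0.013 -1.   ] -0.003178951265227032
[0.31031599 0.27778383 1.65202141 0.01260872 1.19235685 1.64328912] [-0.00302198 -0.00733029 -0.00263634  0.00210899  0.0006396  -0.00029977]
```

```bash
python3 -m crank '[[[-7,0,8],[-0.013,-0.018,0.008],-1],[[-7,0,8],[0,0,0],-1],[[0,0,0],[0,0,0],-1]]'; python3 -c "from h import *;st();s=sense();print(s['joint_pos'],s['dq'])"
```

```text
t: 4.1
tool_pos: [0.5441, 0.2347, 0.0388]
tool_rot: [0.0, 0.994, 0.112, -0.001]
wrist_force: [-0.2, -0.0, -0.3]
gripper_width: 0.001
t 4.1 nest [-24.4 100.2  38.8] F [-0.2  0.  -0.3] axes(nest) x [ 1.    -0.001 -0.001] z [-0.001 -0.001 -1.   ] 0.0010972812963161327
[ 3.21160502e-01  2.83434488e-01  1.68037208e+00 -6.96008780e-04
  1.17911577e+00  1.66736284e+00] [ 0.00793497  0.00555978 -0.02125924 -0.00472302  0.01133793  0.00820937]
```

Good. Approach the stop face in small steps.

```bash
python3 -m crank '[[[2,4,0],[0,0,0],-1],[[0,4,0],[0,0,0],-1],[[0,0,0],[0,0,0],-1]]'; python3 -c "from h import *;st()"
python3 -m crank '[[[0,3,0],[0,0,0],-1],[[0,3,0],[0,0,0],-1],[[0,0,0],[0,0,0],-1]]'; python3 -c "from h import *;st()"
```

```text
t: 4.4
tool_pos: [0.5469, 0.227, 0.0378]
tool_rot: [0.001, 0.994, 0.113, -0.001]
wrist_force: [-0.1, -0.8, 0.5]
gripper_width: -0.005
t 4.4 nest [-23.3  92.1  37.8] F [-0.3 -0.7  0.5] axes(nest) x [ 1.     0.001 -0.003] z [-0.003 -0.001 -1.   ] -0.0046723864833882
t: 4.7
tool_pos: [0.5486, 0.2211, 0.038]
tool_rot: [0.0, 0.994, 0.113, -0.001]
wrist_force: [-1.1, 0.7, 0.5]
gripper_width: 0.0
t 4.7 nest [-23.   85.9  38. ] F [-0.9  0.9  0.5] axes(nest) x [ 1.     0.    -0.003] z [-0.003  0.    -1.   ] 0.00030743059315610526
```

```bash
for i in 1 2; do python3 -m crank '[[[0,3,0],[0,0,0],-1],[[0,0,0],[0,0,0],-1]]' >/dev/null; python3 -c "from h import *;st()"; done
```

```text
t 4.9 nest [-23.   83.   38.1] F [ 0.4 -0.6 -1.3] axes(nest) x [ 1.     0.    -0.003] z [-0.003  0.001 -1.   ] 0.0006311471171219686
t 5.1 nest [-22.9  80.   38.2] F [ 0.4  0.5 -0.4] axes(nest) x [ 1.     0.    -0.002] z [-0.002  0.001 -1.   ] -0.001973652696861169
```

```bash
for i in 1; do python3 -m crank '[[[0,2,0],[0,0,0],-1],[[0,0,0],[0,0,0],-1]]' >/dev/null; python3 -c "from h import *;st()"; python3 -m crank '[[[0,2,0],[0,0,0],-1],[[0,0,0],[0,0,0],-1]]' >/dev/null; python3 -c "from h import *;st()"; python3 -m crank '[[[0,2,0],[0,0,0],-1],[[0,0,0],[0,0,0],-1]]' >/dev/null; python3 -c "from h import *;st()"; done
```

```text
t 5.3 nest [-22.8  77.9  38.3] F [ 0.3 -0.4  0.1] axes(nest) x [ 1.     0.    -0.002] z [-0.002  0.001 -1.   ] -0.0011666666166643739
t 5.5 nest [-22.9  75.8  38.3] F [ 0.2  0.6 -0.1] axes(nest) x [ 1.     0.    -0.002] z [-0.002  0.001 -1.   ] 0.0012466287854085596
t 5.7 nest [-22.9  73.7  38.2] F [-0.   0.5 -0.2] axes(nest) x [ 1.     0.    -0.002] z [-0.002  0.001 -1.   ] 0.0044825809472156825
```

```bash
python3 - <<'E'
from h import *
b=get_image("side")[0]
cv2.imwrite("pics/s2.png",cv2.resize(b[170:290,160:320,::-1],None,fx=5,fy=5,interpolation=cv2.INTER_CUBIC))
E
```

```text
(no output)
```

View pics/s2.png

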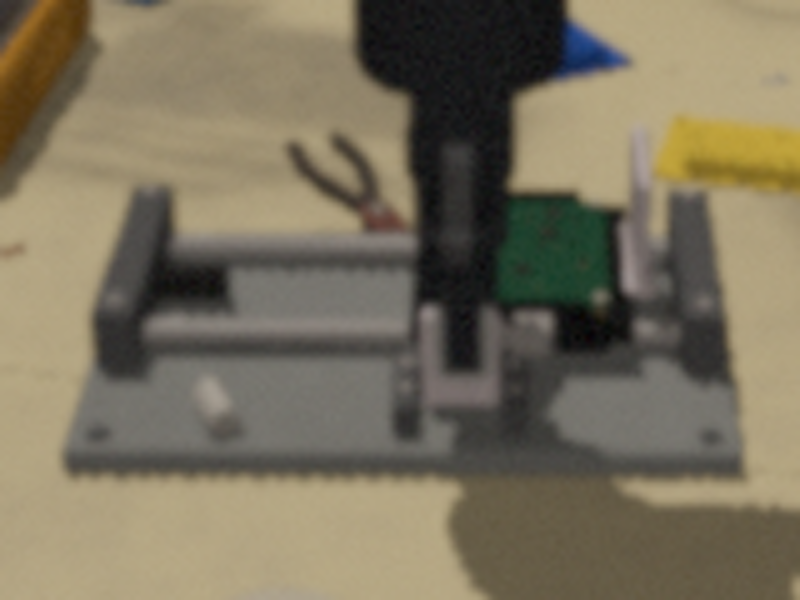

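```bash
python3 - <<'E'
from h import *
for uv in [(437,305),(495,305)]:
    print(toN(ray_z("side",np.array(uv)/5+[160-.4,170-.4],.055)))
print(toN(ray_z("side",np.array((460,405))/5+[160-.4,170-.4],.013)))
E
python3 -m crank '[[[0,2,0],[0,0,0],-1],[[0,0,0],[0,0,0],-1]]' >/dev/null; python3 -c "from h import *;st()"; python3 -m crank '[[[0,2,0],[0,0,0],-1],[[0,0,0],[0,0,0],-1]]' >/dev/null; python3 -c "from h import *;st()"
```

```text
[-12.3  54.5  55. ]
[-34.4  54.2  55. ]
[-20.9  59.6  13. ]
t 5.95 nest [-22.9  72.5  38.3] F [ 0.6  3.4 -0.2] axes(nest) x [ 1.     0.001 -0.002] z [-0.002  0.003 -1.   ] 2.361225914882122e-05
t 6.15 nest [-22.9  72.6  38.3] F [ 0.3  1.9 -1.4] axes(nest) x [ 1.     0.001 -0.002] z [-0.002  0.006 -1.   ] 0.0017718686322775383
```

```bash
python3 -m crank '[[[0,3,0],[0,0,0],-1],[[0,3,0],[0,0,0],-1]]' >/dev/null; python3 -c "from h import *;st()"; python3 -m crank '[[[0,5,0],[0,0,0],-1],[[0,5,0],[0,0,0],-1]]' >/dev/null; python3 -c "from h import *;st()"
```

```text
t 6.35 nest [-22.9  71.8  38.6] F [ 1.  21.7 -0.9] axes(nest) x [ 1.     0.002 -0.001] z [-0.001  0.014 -1.   ] 0.0020922124773847884
t 6.55 nest [-23.   71.6  38.8] F [ 2.4 29.3 -2.6] axes(nest) x [ 1.     0.004 -0.   ] z [-0.001  0.029 -1.   ] -0.00034996537956839005
```

```bash
python3 -m crank '[[[0,-10,0],[-0.028,0,0.004],-1],[[0,-20,0],[0,0,0],-1],[[0,-20,-5],[0,0,0],-1],[[0,0,0],[0,0,0],-1]]' >/dev/null
python3 - <<'E'
from h import *
st()
a=get_image("top")[0];b=get_image("side")[0]
cv2.imwrite("pics/t3.png",cv2.resize(a[105:250,190:330,::-1],None,fx=4.1,fy=4.1,interpolation=cv2.INTER_CUBIC))
cv2.imwrite("pics/s3.png",cv2.resize(b[170:290,160:320,::-1],None,fx=5,fy=5,interpolation=cv2.INTER_CUBIC))
E
```

```text
t 6.95 nest [-22.5 122.2  44.7] F [-0.1 -0.5  0.8] axes(nest) x [ 1.    -0.     0.001] z [ 0.001 -0.001 -1.   ] -0.00022117682341799588
```

View pics/t3.png

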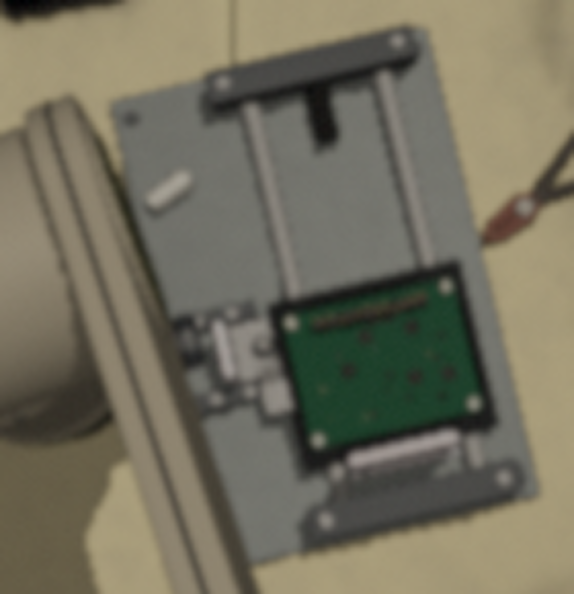

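View pics/s3.png

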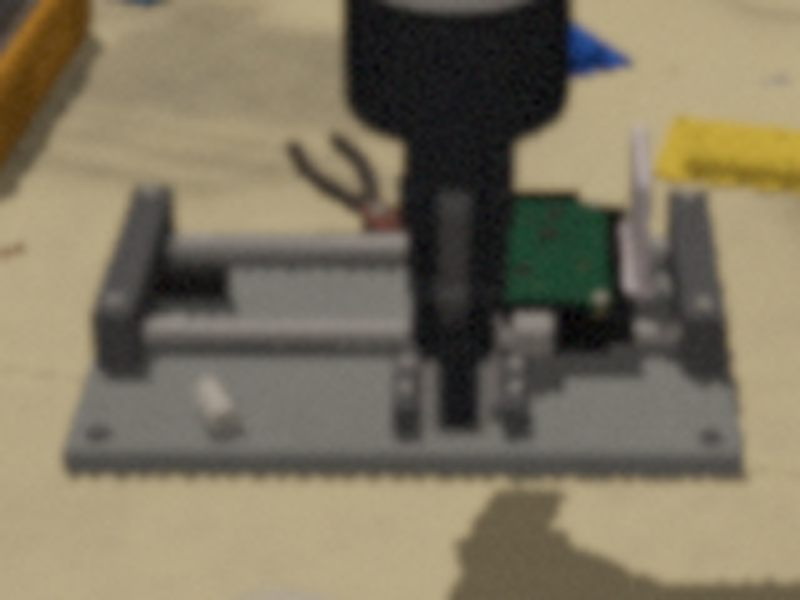

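Stop plate went from (195,358) to (225,350) in the crop, about 16 mm: block is in. Next, up and around behind the push plate.

```bash
python3 -m crank '[[[0,-5,-40],[0,0,0],-1],[[0,0,-40],[0,0,0],-1],[[-20,0,-30],[0,0,0],-1],[[-30,30,0],[0,0,0],-1],[[-30,40,0],[0,0,0],-1],[[-30,40,0],[0,0,0],-1],[[-20,30,0],[0,0,0],-1],[[0,0,0],[0,0,0],-1]]'; python3 -c "from h import *;st()"
```

```text
t: 7.85
tool_pos: [0.4421, 0.0808, 0.1571]
tool_rot: [0.005, 0.994, 0.11, -0.001]
wrist_force: [0.8, 0.6, 0.2]
gripper_width: 0.001
t 7.85 nest [-158.2  -27.   157.1] F [0.9 0.5 0.2] axes(nest) x [ 1.    -0.006 -0.002] z [-0.002 -0.01  -1.   ] 0.0007005501932449166
```

```bash
python3 -m crank '[[[5,-5,30],[0.01,0,-0.006],-1],[[5,0,30],[0,0,0],-1],[[0,0,25],[0,0,0],-1],[[0,0,0],[0,0,0],-1]]'; python3 -c "from h import *;st()"
```

```text
t: 8.25
tool_pos: [0.4532, 0.0831, 0.0714]
tool_rot: [0.001, 0.994, 0.109, 0.002]
wrist_force: [-0.6, -0.5, -0.5]
gripper_width: -0.003
t 8.25 nest [-146.8  -27.2   71.4] F [-0.7 -0.3 -0.5] axes(nest) x [ 1.    -0.008  0.003] z [ 0.003 -0.002 -1.   ] -0.003070916045432503
```

```bash
python3 -m crank '[[[0,-5,8],[0,0,-0.008],-1],[[10,0,0],[0,0,0],-1],[[0,0,0],[0,0,0],-1]]'; python3 - <<'E'
from h import *
st()
a=get_image("top")[0];b=get_image("side")[0]
cv2.imwrite("pics/t4.png",cv2.resize(a[105:250,190:330,::-1],None,fx=4.1,fy=4.1,interpolation=cv2.INTER_CUBIC))
cv2.imwrite("pics/s4.png",cv2.resize(b[170:290,180:340,::-1],None,fx=5,fy=5,interpolation=cv2.INTER_CUBIC))
E
```

```text
t: 8.55
tool_pos: [0.4641, 0.0904, 0.0652]
tool_rot: [0.001, 0.994, 0.113, 0.003]
wrist_force: [0.3, 0.5, 0.2]
gripper_width: 0.001
t 8.55 nest [-134.6  -22.5   65.2] F [0.5 0.5 0.2] axes(nest) x [1.    0.    0.006] z [ 0.006 -0.003 -1.   ] 0.0007273838199544266
```

View pics/s4.png

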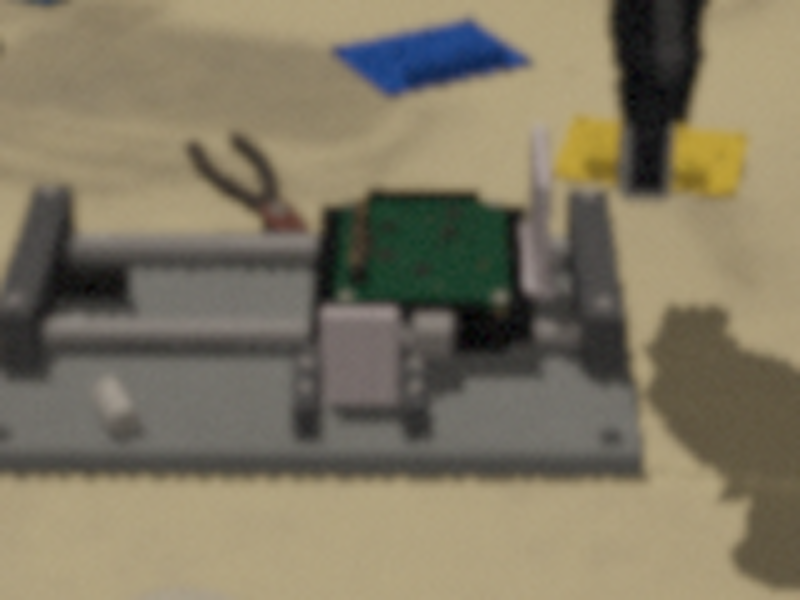

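View pics/t4.png

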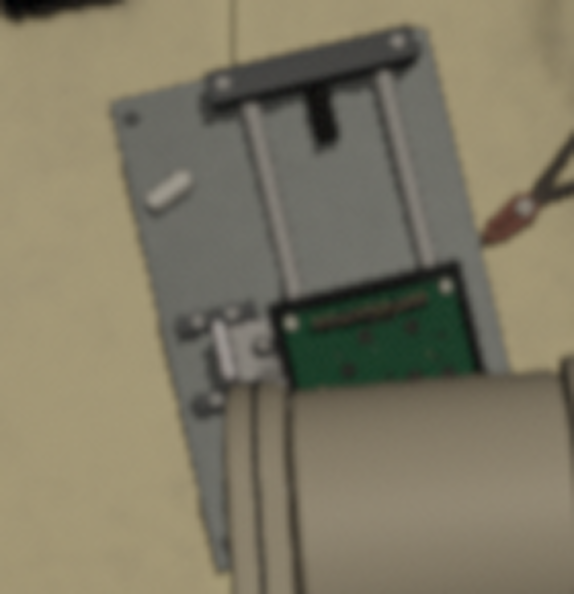

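```bash
python3 -m crank '[[[7,0,1],[0,-0.006,0],-1],[[7,0,0],[0,0,0],-1],[[4,0,0],[0,0,0],-1],[[0,0,0],[0,0,0],-1]]'>/dev/null; python3 -c "from h import *;st()"
for i in 1 2 3; do :; done
python3 -m crank '[[[3,0,0],[0,0,0],-1],[[3,0,0],[0,0,0],-1]]'>/dev/null; python3 -c "from h import *;st()"
python3 -m crank '[[[3,0,0],[0,0,0],-1],[[3,0,0],[0,0,0],-1]]'>/dev/null; python3 -c "from h import *;st()"
```

```text
t 9.05 nest [-114.5  -22.5   65.7] F [ 1.2 -0.   0.7] axes(nest) x [1.    0.001 0.001] z [ 0.001 -0.003 -1.   ] -0.003870581408072677
t 9.25 nest [-108.3  -22.5   65.6] F [0.3 0.9 0.9] axes(nest) x [1.    0.001 0.001] z [ 0.001 -0.003 -1.   ] 0.0024392681082293917
t 9.45 nest [-103.   -22.4   65.4] F [-4.8 -0.4  3.7] axes(nest) x [ 1.     0.001 -0.002] z [-0.002 -0.003 -1.   ] 0.0013871047481313489
```

```bash
python3 -m crank '[[[6,0,0],[0,0,0],-1],[[6,0,0],[0,0,0],-1],[[6,0,0],[0,0,0],-1]]'>/dev/null; python3 -c "from h import *;st()"
python3 -m crank '[[[6,0,0],[0,0,0],-1],[[6,0,0],[0,0,0],-1],[[6,0,0],[0,0,0],-1]]'>/dev/null; python3 -c "from h import *;st()"
```

```text
t 9.75 nest [-88.8 -22.4  64.6] F [-12.1   0.1  10.7] axes(nest) x [ 1.     0.001 -0.012] z [-0.012 -0.003 -1.   ] -0.001086357493615031
t 10.05 nest [-74.  -22.3  63.8] F [-8.9  0.   8. ] axes(nest) x [ 1.     0.001 -0.022] z [-0.022 -0.002 -1.   ] -0.00021920462666843047
```

```bash
python3 -m crank '[[[6,0,0],[0,0.01,0],-1],[[6,0,0],[0,0.01,0],-1],[[5,0,0],[0,0,0],-1]]'>/dev/null; python3 -c "from h import *;st()"
python3 - <<'E'
from h import *
b=get_image("side")[0]
cv2.imwrite("pics/s5.png",cv2.resize(b[170:290,160:320,::-1],None,fx=5,fy=5,interpolation=cv2.INTER_CUBIC))
E
```

```text
t 10.35 nest [-59.7 -22.2  62.9] F [-8.8 -1.2  6.8] axes(nest) x [ 1.     0.001 -0.01 ] z [-0.01  -0.002 -1.   ] 0.003360688018062824
```

View pics/s5.png

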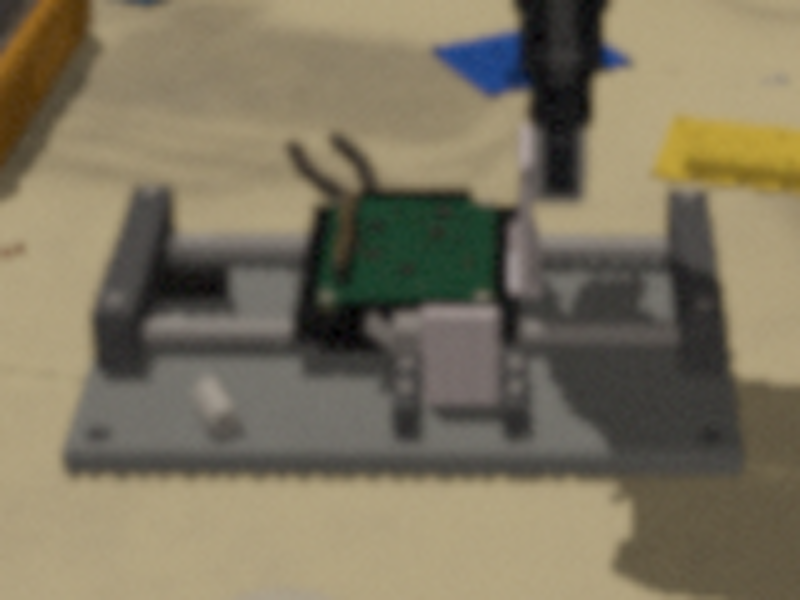

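```bash
python3 -m crank '[[[4,0,0],[0,0,0],-1],[[4,0,0],[0,0,0],-1],[[1,0,0],[0,0,0],-1]]'>/dev/null; python3 -c "from h import *;st()"
python3 - <<'E'
from h import *
b=get_image("side")[0]
cv2.imwrite("pics/s6.png",cv2.resize(b[170:290,160:320,::-1],None,fx=5,fy=5,interpolation=cv2.INTER_CUBIC))
E
```

```text
t 10.7 nest [-53.1 -22.1  62.2] F [-6.7 -0.   5.3] axes(nest) x [ 1.     0.001 -0.018] z [-0.018 -0.002 -1.   ] 4.466414827002126e-05
```

View pics/s6.png

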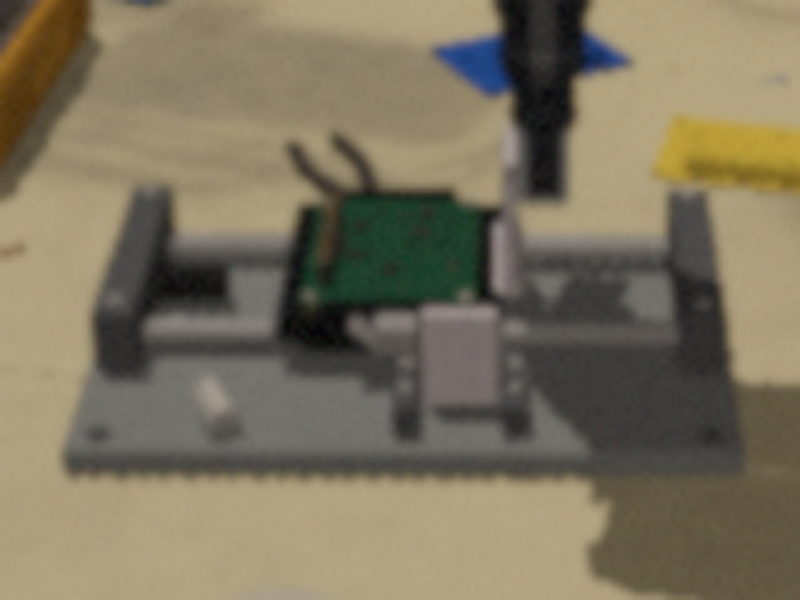

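Travel is about 50 mm, past the catch and well short of 75. Backing off slowly.

```bash
python3 -m crank '[[[-4,0,0],[0,0,0],-1],[[-4,0,0],[0,0,0],-1],[[-4,0,0],[0,0,0],-1],[[-4,0,0],[0,0,0],-1],[[-5,0,0],[0,0,0],-1],[[-5,0,0],[0,0,0],-1]]'>/dev/null; python3 -c "from h import *;st()"
python3 - <<'E'
from h import *
b=get_image("side")[0]
cv2.imwrite("pics/s7.png",cv2.resize(b[170:290,160:320,::-1],None,fx=5,fy=5,interpolation=cv2.INTER_CUBIC))
E
```

```text
t 11.35 nest [-81.1 -22.1  62.2] F [-0.7 -0.2  0.6] axes(nest) x [ 1.     0.001 -0.022] z [-0.022 -0.002 -1.   ] -0.0031234900739860842
```

View pics/s7.png

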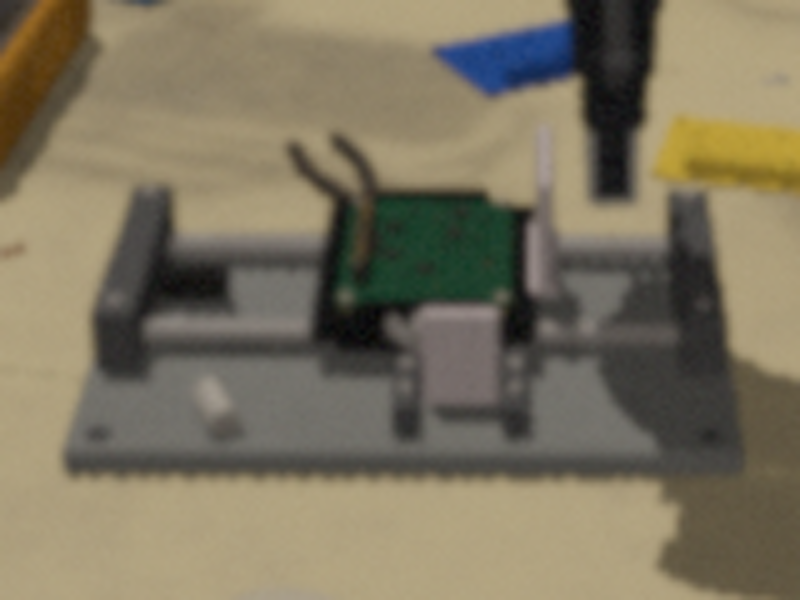

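The plate stands free at (543,190), about 39 mm of travel, and the tool is clear. Withdrawing up and away, then a last look.

```bash
python3 -m crank '[[[-15,0,-10],[0,0.02,0],-1],[[-20,0,-30],[0,0,0],-1],[[-20,0,-40],[0,0,0],-1],[[-30,30,-40],[0,0,0],-1],[[-30,45,0],[0,0,0],-1],[[0,45,0],[0,0,0],-1],[[0,45,0],[0,0,0],-1],[[0,45,0],[0,0,0],-1]]'>/dev/null;python3 -m crank '[[[0,45,0],[0,0,0],-1],[[0,45,0],[0,0,0],-1],[[0,0,0],[0,0,0],-1],[[0,0,0],[0,0,0],-1]]'; python3 - <<'E'
from h import *
st()
a=get_image("top")[0];b=get_image("side")[0]
cv2.imwrite("pics/t8.png",cv2.resize(a[105:250,210:330,::-1],None,fx=4.1,fy=4.1,interpolation=cv2.INTER_CUBIC))
cv2.imwrite("pics/t8f.png",cv2.resize(a[...,::-1],(800,600)))
cv2.imwrite("pics/s8.png",cv2.resize(b[170:290,160:320,::-1],None,fx=5,fy=5,interpolation=cv2.INTER_CUBIC))
E
```

```text
t: 12.6
tool_pos: [0.474, -0.219, 0.1834]
tool_rot: [0.004, 0.993, 0.115, 0.003]
wrist_force: [0.4, 1.2, -0.6]
gripper_width: -0.003
t 12.6 nest [-194.1 -326.3  183.4] F [ 0.6  1.1 -0.6] axes(nest) x [1.    0.004 0.005] z [ 0.005 -0.008 -1.   ] -0.002752636711565612
```

View pics/t8.png

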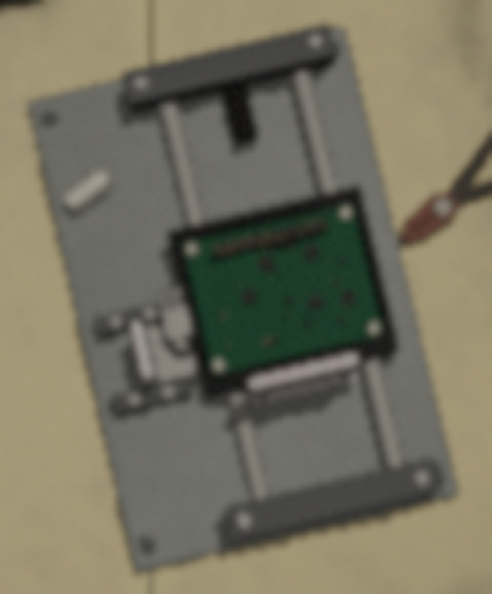

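View pics/s8.png

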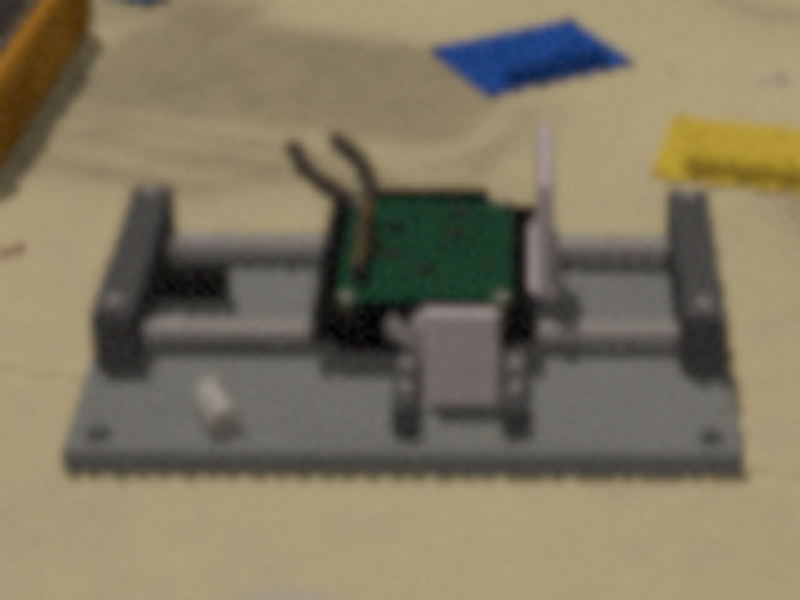

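View pics/t8f.png

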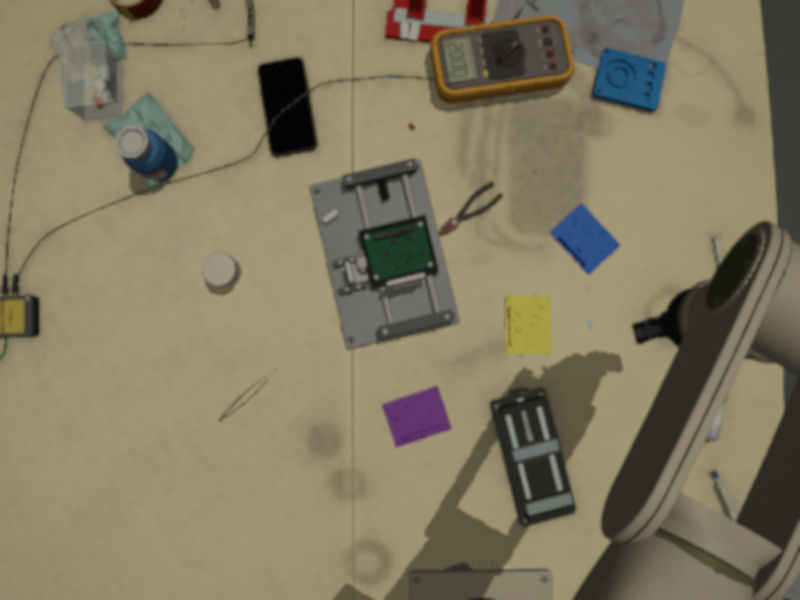

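```bash
python3 -c "from cell import *;hand_in();print(sense()['t'])"
```

```text
the job is handed in; nothing more can be done
the job is handed in; nothing more can be done
```

The shuttle is resting at its middle station and the job is handed in, at about 12.7 s on the robot's clock.

- **Stop block:** I pushed it in with the shut fingers until it stopped firmly, with about 29 N at the wrist. It moved about 16 mm in the pictures.
- **Shuttle:** I pushed it by the upright plate to about 50–52 mm of travel, with readings up to about 16 N and well short of the 75 mm end stop. Then I backed off slowly.
- **Last checks:**
  - The shuttle stands at about 39–40 mm of travel with the robot clear, and its position is unchanged between two pictures 1.25 s apart. I could not see the pin clearly behind the tooth, so the catch is judged from this resting position.
  - The board is seated.
  - The nut, jar, cutters and tweezers look unmoved.
- **Disagreement:** The wrist force stayed near zero (within about 1 N) while the block slid, although about 3 N of friction was stated. I therefore confirmed the block was in from the hard stop and the pictures.

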